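# Swing the near-vision tablet arm one stop towards the chin rest

## Task

Bring the near-vision tablet one stop closer to the patient's chin rest: hook a fingertip through the red pull ring, lift the spring index pin out of its hole, swing the arm exactly one hole towards the side on which the chin rest stands, and let the pin drop fully home in that hole. Only hook and push, gently: pinch nothing, and leave the loose things on the desk alone.

Things in the scene. Friction and masses are not known exactly. Their poses are not given: they have to be found in the camera images.
- pivot (a point): vertical axis of the tablet arm's mount, at the top face of its index plate, 125 mm above the desk. Mount: white flange and steel post bolted to the desk, fixed aluminium sector plate of 138 mm radius, 10 mm thick, five holes on a 115 mm radius, 0.524 rad apart. Position and yaw vary; x points to the middle hole, away from the robot within 0.3 rad; z up
- swing (a joint): turn of the arm, rad: 0 in the middle hole, where it starts; positive anticlockwise from above (tablet to the robot's left, +y). Holes at 0, +-0.524, +-1.047. Pin in a hole: locked, 1.5 mm play. Pin lifted: turns stiffly (2 N at the ring), stays where left. Hub 64 mm across, top 44 mm above the plate; white bar 38 mm wide, top 20 mm above it; tablet 140 x 214 mm at its end, 310 mm out, 181 mm up
- ring (a point): centre of the red pull ring, rigid with the index pin, riding on the arm 115 mm from the pivot, 199.5 mm above the desk with the pin home. Ring upright: 40 mm inside, 52 outside, wire 6 mm thick. x: through the opening, outwards along the arm; y in the ring's plane; z up. Below it the pin's steel barrel, 21 mm across (foot hexagon 31), top 171 mm above the desk
- pin (a joint): height of the index pin, m: 0 fully home (8 mm deep in the plate), clear of the hole above 0.008, hard stop at 0.018. A spring presses it down, about 7 N at 0, 12 N at the stop (its weight included). Let go between holes, its round tip rides on the plate at 0.008 and snaps into the next hole brought under it
- chin_rest: patient's chin rest, fixed at one end of the desk: robot's left (y about 0.5) or right (y about -0.5). Origin under the centre of its foot, 300 x 100 mm, white; two steel uprights 250 mm apart along x, 460 mm high, white chin cup between them at 250 mm, white forehead bar at 425 mm
- printer: white report printer, 150 x 130 x 105 mm, fixed on the end of the desk opposite the chin rest; origin under its centre
- spray: loose clear spray bottle with blue band and white pump, 44 mm across, 122 mm high, standing; origin under its centre; leave alone
- stamp: loose black self-inking stamp, 40 x 62 x 71 mm, standing; origin under its centre; leave alone
- occluder: loose black eye occluder lying flat: disc 64 mm across with a handle, 172 mm long along its x, 10 mm high; leave alone

How it is judged:
By the outcome, as a careful person would: the job done as asked, in the order asked, and still so for the second after the job is handed in, with the robot touching nothing.
It also fails if it takes over 48 s, if anything falls off the work surface, if the arm or the gripper's body presses on something with over 40 N, if the wrist force passes 120 N, or if a joint passes its speed limit or range.

## Robot

A 7-joint arm with a two-finger parallel gripper is mounted at the origin on the work surface. World frame = base frame: x ahead of the robot, y to its left, z up, the work surface at z = 0. Lengths are in m, angles in rad, forces in N, time in s.
With the tool pointing down it reaches from about 0.425 to 0.875 m from the base axis. Payload 9.9 kg.
Tool frame: the origin (TCP) lies midway between the tips of the shut fingers; the grasp point (between the pads) lies 19 mm behind it (env.pinch_z is the distance from the TCP to the grasp point, in m); z points along the fingers, y is the line along which they close (so a half turn about z gives the same grasp; the last joint's range is limited). The gripper opens to 85 mm and grips with 20 to 120 N. Pads are 22 mm wide; open, the fingers measure 114 mm over their backs; the gripper's body (76 mm by 85 mm) begins 54 mm behind the grasp point. The pads swing forward as they close: fully open they stand 13 mm farther back than shut.
Start: joints at [-1.42, 0.576, 0.025, 1.437, -0.015, 1.129, -0.057], TCP at [0.157, 0.656, 0.231] pointing down, gripper open.
Joint ranges: [-2.76, 2.76], [-0.34, 2.15], [-1.52, 1.57], [0.19, 2.46], [-1.09, 4.23], [0.17, 1.99], [-2.82, 2.82]. Speed limits (rad/s): [2.22, 2.22, 3.01, 3.01, 3.14, 3.14, 3.14].

## Interface

Orientations are given as a unit quaternion [x, y, z, w].
In Python, from bench import env, imaging, ticket gives the robot as it stands.
- The arm moves only by the tool move_arm, never from a script. Its argument "steps" is one flat list of numbers, 6 for each row, row after row: the shift along the tool's x, y, z in m, then the turn, a rotation vector about the tool's x, y, z in rad. In form: [x, y, z, wx, wy, wz, x, y, z, wx, wy, wz, ...]. A call has 1 to 8 rows; each row shifts and turns the commanded pose from where the row before left it, along the tool's axes as they then stand; what a row does not reach is not made up. A row lasts 1/8 s, in which the tool goes at most 62.5 mm and 10.7 degrees, less where a joint would pass 70% of its speed; a pose out of reach is approached as far as the arm can. A call with a gripper value outside its range is refused whole. "gripper" is the opening in per cent of the stroke, from 0 (shut) to 100 (fully open), set as the call begins (left out, the last holds). The fingers move at their own pace and stop on an object; "force" is the grip in N (left out, the last holds). Time passes only in rows, so rows that do not move let the fingers close. It gives the time, the measured TCP pose, the force, the opening and the grip force at its end, in the units of the state.
- env.sense(): the state, without advancing time (a new reading comes with each control period).
- imaging.get_image(name): name is "scene" or "side" or "wrist"; returns (picture, depth): 384x512x3 uint8, red, green, blue; 384x512 float32, m along the optical axis (not along the pixel's ray), 0 where there is no reading.
- imaging.camera_info(name): a dict with "camera_matrix" (3x3 intrinsics, pixels), "rvec" (rotation vector, rad) and "tvec" (3), from world to camera coordinates, as OpenCV has them; the wrist camera has in their place "mount" (4x4, takes a point from camera to tool coordinates, whose origin is the TCP and whose axes are the flange's). Camera axes: x right, y down, z forward; pixel columns grow to the right and rows downward; lengths in m; the calibration is good to about 2 mm. A picture is of the moment at which its call begins: read the wrist's pose just before it. camera_info takes no time and is no camera call.
- ticket.close_job(): hands the job in; it is judged then, once.
The state is a dict: "time_s": time; "joints": joint angles; "joint_velocities": joint speeds; "tau": joint torques, N m; "tool_pos": TCP position; "ee_rot": TCP orientation; "ft_force": force on the tool from outside, world axes, zero at the start; "ft_torque": the same for the moment, N m; "finger_gap": finger opening in m; "grip_force": force on a finger pad.
Only numpy, scipy, OpenCV 4.12 (cv2) and the standard library are available. Lean on these libraries where they do the work, as an engineer would, in place of code of your own. Each camera call takes 0.05 s, during which the arm holds its last target. There are 200 camera calls.

## Working session

There is one attempt and no reset: what is moved stays moved. The work goes in short steps, Python scripts to look and compute and a tool call to move; the robot and the scene stay as the last step left them, time stands still between calls to the robot, and variables do not carry over. Pictures are saved under pics/ and viewed, at most 10 in all, crops included, and the job is handed in when it is done.

Besides the shell and the picture viewer there is one more tool, called by a JSON object that holds its "fn" and its "kwargs", one argument or row to a line. move_arm: Moves the arm, as the interface text tells. Its arguments: {"type":"object","properties":{"steps":{"type":"array"},"gripper":{"type":"number"},"force":{"type":"number"}},"required":["steps"]}

```bash
mkdir -p pics; ls; cat > h.py <<'E'
import numpy as np, cv2
from bench import env, imaging
from scipy.spatial.transform import Rotation as R
def cam(n,s=None):
    c=imaging.camera_info(n);K=np.array(c["camera_matrix"])
    if "rvec" in c:
        r=cv2.Rodrigues(np.array(c["rvec"],float))[0];t=np.array(c["tvec"],float).ravel()
        return K,r.T,-r.T@t
    m=np.array(c["mount"]);q=R.from_quat(s["ee_rot"]).as_matrix()
    return K,q@m[:3,:3],q@m[:3,3]+np.array(s["tool_pos"])
def cloud(n,d,s=None):
    K,r,o=cam(n,s);v,u=np.mgrid[:d.shape[0],:d.shape[1]]
    p=np.stack([(u-K[0,2])/K[0,0]*d,(v-K[1,2])/K[1,1]*d,d],-1)
    return p@r.T+o
def grab(n,f):
    s=env.sense();im,d=imaging.get_image(n)
    cv2.imwrite(f"pics/{f}.png",im[...,::-1]);np.save(f"pics/{f}.npy",d)
    return s,im,d,cloud(n,d,s)
E
python3 - <<'E'
from h import *
ims=[]
for n in("scene","side"):
    s,im,d,P=grab(n,n); ims.append(im)
    i=im.astype(int);m=(i[...,0]>110)&(i[...,1]<80)&(i[...,2]<80)&(d>0)
    print(n,cam(n)[2],m.sum()); 
    if m.sum():
        v,u=np.nonzero(m);print(u.min(),u.max(),v.min(),v.max());p=P[m];print(np.median(p,0),p.min(0),p.max(0))
s=env.sense();print(s["tool_pos"],s["ee_rot"],R.from_quat(s["ee_rot"]).as_matrix().round(3),s["ft_force"],s["time_s"])
cv2.imwrite("pics/both.png",cv2.resize(np.vstack(ims),None,fx=.78,fy=.78)[...,::-1])
E
```

```text
pics
scene [1.17835659 0.46124155 1.1244358 ] 67814
0 511 21 383
[0.49465517 0.10690281 0.00074603] [-0.75492579 -1.4772415  -0.65948538] [1.04788366 0.74968867 0.01864923]
side [-0.10196734 -0.78562018  0.76044339] 390
144 444 137 383
[ 6.45860527e-01 -4.18662161e-04  2.18199576e-03] [ 0.11587838 -0.57472482 -0.00172214] [1.02890181 0.73886245 0.22716448]
[0.15693243 0.65608779 0.23051218] [ 1.17124104e-01  9.93116993e-01 -7.62649336e-04 -3.87237307e-05] [[-0.973  0.233 -0.   ]
 [ 0.233  0.973 -0.002]
 [-0.    -0.002 -1.   ]] [0.44281313 0.00203636 0.15278757] 0.1
```

View pics/both.png

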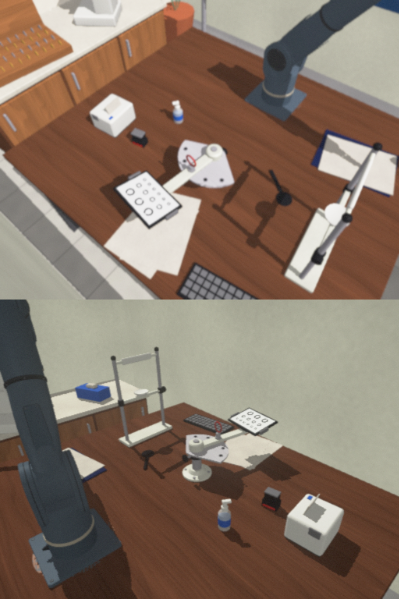

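The scene view shows the chin rest on the robot's left (+y), so the swing is positive. The red ring is near (245,205) in the scene picture and near (278,173) in the side picture.

```bash
python3 - <<'E'
from h import *
out=[]
for n,(u,v) in dict(scene=(245,205),side=(278,173)).items():
    im=cv2.imread(f"pics/{n}.png");d=np.load(f"pics/{n}.npy");P=cloud(n,d)
    h=cv2.cvtColor(im,cv2.COLOR_BGR2HSV).astype(int)
    m=((h[...,0]<6)|(h[...,0]>172))&(h[...,1]>150)&(P[...,2]>.13)&(P[...,2]<.26)&(P[...,0]>.4)&(P[...,0]<.95)&(abs(P[...,1])<.4)
    p=P[m];vv,uu=np.nonzero(m);print(n,m.sum(),uu.min(),uu.max(),vv.min(),vv.max(),p.mean(0),p.min(0),p.max(0))
    # plate top points & bar / tablet / hub
    for nm,a,b in(("plate",.12,.13),("bar",.140,.149),("hub",.165,.172),("tablet",.29,.32),("tab2",.175,.19)):
        q=P[(P[...,2]>a)&(P[...,2]<b)&(P[...,0]>.4)&(P[...,0]<1.1)&(abs(P[...,1])<.35)]
        if len(q):print(nm,len(q),q.mean(0).round(4),q.min(0).round(3),q.max(0).round(3))
    out.append(cv2.resize(im[v-50:v+50,u-66:u+66],None,fx=5.8,fy=5.8,interpolation=2)[:290*2])
cv2.imwrite("pics/crop.png",cv2.resize(np.vstack(out),None,fx=.51,fy=.51))
E
```

```text
Traceback (most recent call last):
ValueError: zero-size array to reduction operation minimum which has no identity
```

```bash
python3 - <<'E'
from h import *
out=[]
for n,(u,v) in dict(scene=(245,205),side=(278,173)).items():
    im=cv2.imread(f"pics/{n}.png");d=np.load(f"pics/{n}.npy");P=cloud(n,d)
    h=cv2.cvtColor(im,cv2.COLOR_BGR2HSV).astype(int)
    m=((h[...,0]<6)|(h[...,0]>170))&(h[...,1]>110)&(h[...,2]>90)
    w=np.zeros_like(m);w[v-30:v+30,u-30:u+30]=1;m&=w
    vv,uu=np.nonzero(m);p=P[m]
    print(n,m.sum());
    if m.sum(): print(uu.min(),uu.max(),vv.min(),vv.max(),np.median(p,0),np.percentile(p[:,2],[5,95]))
    for nm,a,b in(("plate",.12,.13),("bar",.140,.149),("hub",.165,.172),("tablet",.29,.32),("tab2",.175,.19)):
        q=P[(P[...,2]>a)&(P[...,2]<b)&(P[...,0]>.4)&(P[...,0]<1.1)&(abs(P[...,1])<.35)]
        if len(q):print(nm,len(q),q.mean(0).round(4),q.min(0).round(3),q.max(0).round(3))
    out.append(cv2.resize(im[v-50:v+50,u-66:u+66],(396,300),interpolation=2))
cv2.imwrite("pics/crop.png",np.vstack(out))
E
```

```text
scene 6
247 250 204 209 [0.67827758 0.03118601 0.21704527] [0.20977813 0.21957226]
plate 2226 [0.6158 0.0304 0.1255] [ 0.414 -0.296  0.12 ] [0.752 0.159 0.13 ]
bar 753 [0.6944 0.0139 0.1451] [ 0.549 -0.02   0.14 ] [0.795 0.063 0.149]
hub 662 [0.7723 0.0055 0.1689] [ 0.536 -0.108  0.165] [0.887 0.097 0.172]
tab2 1964 [ 0.8721 -0.0096  0.1827] [ 0.67  -0.12   0.175] [0.948 0.096 0.19 ]
side 19
276 283 156 169 [0.67451216 0.00557438 0.2189747 ] [0.18058935 0.22693693]
plate 1050 [ 0.5965 -0.0193  0.1266] [ 0.415 -0.299  0.12 ] [0.695 0.153 0.13 ]
bar 406 [0.6856 0.0015 0.1456] [ 0.531 -0.032  0.14 ] [0.819 0.044 0.149]
hub 302 [ 0.7348 -0.0123  0.1686] [ 0.536 -0.124  0.165] [0.852 0.092 0.172]
tab2 673 [ 0.8613 -0.0282  0.1823] [ 0.672 -0.126  0.175] [0.924 0.09  0.19 ]
```

View pics/crop.png

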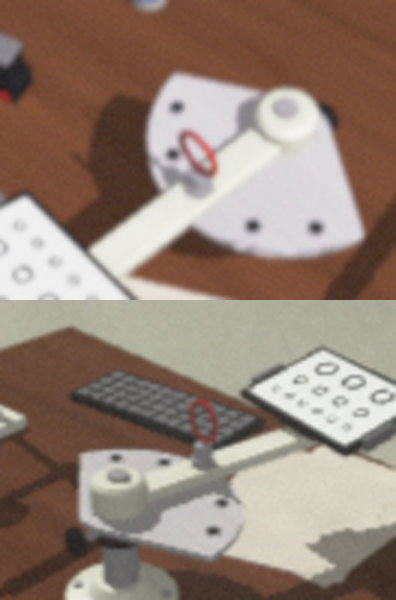

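```bash
python3 - <<'E'
from h import *
from scipy.optimize import least_squares
def ray(n,u,v):
    K,r,o=cam(n);return o,r@np.array([(u-K[0,2])/K[0,0],(v-K[1,2])/K[1,1],1])
def onz(n,x,y,z):
    u0,v0=dict(scene=(245,205),side=(278,173))[n]
    o,d=ray(n,u0-66+(x+.5)/3-.5,v0-50+(y+.5)/3-.5);return o+d*(z-o[2])/d[2]
def tri(a,b):
    (o1,d1),(o2,d2)=a,b
    A=np.stack([d1,-d2],1);t=np.linalg.lstsq(A,o2-o1,rcond=None)[0]
    p,q=o1+t[0]*d1,o2+t[1]*d2;return (p+q)/2,np.linalg.norm(p-q)
print("ring",tri(ray("scene",244.8,205.8),ray("side",279.5,163.5)))
hs=[onz("scene",*c,.125) for c in((176,107),(172,154),(253,226),(316,228))]
hd=[onz("side",*c,.125) for c in((116,158),(164,163),(222,203),(213,231))]
print(np.round(hs,4),np.round(hd,4))
print("hub",onz("scene",285,107,.169),onz("side",119,476-300,.169))
k=np.array([-2,-1,1,2])*.5236
for H,kk in((np.array(hs),k),(np.array(hd),k[::-1])):
    f=lambda x,kk=kk:np.r_[H[:,0]-x[0]-.115*np.cos(x[2]+kk),H[:,1]-x[1]-.115*np.sin(x[2]+kk)]
    r=least_squares(f,[.56,.03,0]);print(r.x,r.fun.round(4))
E
```

```text
ring (array([0.67592696, 0.01276706, 0.19908327]), np.float64(0.00422473085202816))
[[ 0.6032 -0.0767  0.125 ]
 [ 0.6508 -0.0416  0.125 ]
 [ 0.6675  0.0733  0.125 ]
 [ 0.6322  0.1215  0.125 ]] [[ 0.6369  0.1205  0.125 ]
 [ 0.6708  0.0714  0.125 ]
 [ 0.6556 -0.0421  0.125 ]
 [ 0.607  -0.0771  0.125 ]]
hub [0.56243622 0.03033802 0.169     ] [0.56152634 0.02396955 0.169     ]
[ 0.56072809  0.03054586 -0.1460391 ] [ 0.     -0.0001 -0.0001  0.0001 -0.0004 -0.0007  0.0003  0.0008]
[ 0.5648824   0.02967481 -0.1472174 ] [ 0.0005 -0.001   0.0006 -0.0001  0.0008 -0.0006 -0.0003  0.0001]
```

```bash
cat >> h.py <<'E'
def pose(s=None):
    s=s or env.sense();return np.array(s["tool_pos"]),R.from_quat(s["ee_rot"])
def rows(p,q,P,Q,n):
    dv=(q.inv()*Q).as_rotvec();out=[]
    for k in range(n):
        qk=q*R.from_rotvec(dv*k/n)
        out.append(np.r_[qk.inv().apply((P-p)/n),dv/n].round(4))
    return out
PIV=np.array([.5628,.0301,.125]);YAW=-.1465
def hook(th,tilt=35,back=0,up=0,ins=.018,r=.115,fy=.0495,fz=.013):
    a=np.array([np.cos(th),np.sin(th),0]);t=np.radians(tilt);ez=np.array([0,0,1.])
    z=np.cos(t)*a-np.sin(t)*ez;y=np.sin(t)*a+np.cos(t)*ez;Q=R.from_matrix(np.stack([np.cross(y,z),y,z],1))
    C=PIV+r*a;C[2]=.1995+up
    return C-Q.apply([0,-fy,-fz-ins+back]),Q
E
python3 - <<'E'
from h import *
print(np.array(imaging.camera_info("wrist")["mount"]).round(3))
for n in("scene","side"):
    P=cloud(n,np.load(f"pics/{n}.npy"))
    for a,b in((.01,.06),(.1,.4),(.41,.46)):
        q=P[(P[...,2]>a)&(P[...,2]<b)&(P[...,1]>.35)&(P[...,1]<.65)&(P[...,0]>.3)&(P[...,0]<1)]
        if len(q):print(n,a,len(q),np.percentile(q,[2,98],0).round(3))
p,Q=hook(YAW,back=.08);print(p,Q.as_matrix().round(3)); print(hook(YAW)[0])
E
```

```text
[[ 0.001 -0.953 -0.304  0.079]
 [ 1.     0.001  0.    -0.   ]
 [-0.    -0.304  0.953 -0.143]
 [ 0.     0.     0.     1.   ]]
scene 0.01 3212 [[0.466 0.357 0.012]
 [0.908 0.559 0.024]]
scene 0.1 1979 [[0.469 0.476 0.129]
 [0.744 0.527 0.392]]
scene 0.41 987 [[0.469 0.489 0.416]
 [0.726 0.522 0.459]]
side 0.01 1208 [[0.446 0.36  0.011]
 [0.967 0.549 0.047]]
side 0.1 1017 [[0.458 0.473 0.111]
 [0.732 0.527 0.392]]
side 0.41 494 [[0.459 0.483 0.413]
 [0.72  0.51  0.458]]
[0.66494754 0.0150274  0.26815327] [[ 0.146  0.567  0.81 ]
 [ 0.989 -0.084 -0.12 ]
 [ 0.     0.819 -0.574]]
[0.72977772 0.00546124 0.22226716]
```

{"fn": "move_arm", "kwargs": {
  "steps": [0, -0.025, -0.025, 0, 0, 0, 0, -0.025, -0.025, 0, 0, 0, 0, -0.025, -0.025, 0, 0, 0, 0, -0.025, -0.025, 0, 0, 0, 0, -0.025, -0.025, 0, 0, 0, 0, -0.025, -0.025, 0, 0, 0, 0, -0.025, -0.025, 0, 0, 0, 0, -0.025, -0.025, 0, 0, 0],
  "gripper": 100
}}

```text
time_s: 1.1
tool_pos: [0.1103, 0.4609, 0.4318]
ee_rot: [0.117, 0.993, -0.0, -0.0]
ft_force: [0.9, 0.1, 0.3]
finger_gap: 0.0853
grip_force: 0.0
```

{"fn": "move_arm", "kwargs": {
  "steps": [-0.054, -0.003, 0, 0, 0, 0.115, -0.054, -0.003, 0, 0, 0, 0.115, -0.054, -0.003, 0, 0, 0, 0.115, -0.054, -0.003, 0, 0, 0, 0.115, -0.054, -0.003, 0, 0, 0, 0.115, -0.054, -0.003, 0, 0, 0, 0.115, -0.054, -0.003, 0, 0, 0, 0.115, -0.054, -0.003, 0, 0, 0, 0.115]
}}

```text
time_s: 2.1
tool_pos: [0.4327, 0.1936, 0.431]
ee_rot: [0.547, 0.837, -0.0, -0.0]
ft_force: [0.4, -0.7, 0.7]
finger_gap: 0.0854
grip_force: 0.0
```

```bash
python3 - <<'E'
from h import *
p,q=pose();P,Q=hook(YAW,back=.09,up=.03);print(p,P)
for r in rows(p,q,P,Q,14):print(r)
E
```

```text
[0.43267975 0.19359164 0.43098858] [0.65684376 0.01622317 0.30388904]
[-0.018   0.0096  0.0091 -0.0667 -0.0191  0.0368]
[-0.0175  0.0096  0.0101 -0.0667 -0.0191  0.0368]
[-0.0169  0.0095  0.011  -0.0667 -0.0191  0.0368]
[-0.0164  0.0094  0.012  -0.0667 -0.0191  0.0368]
[-0.0158  0.0091  0.0129 -0.0667 -0.0191  0.0368]
[-0.0152  0.0088  0.0138 -0.0667 -0.0191  0.0368]
[-0.0146  0.0084  0.0147 -0.0667 -0.0191  0.0368]
[-0.014   0.0079  0.0155 -0.0667 -0.0191  0.0368]
[-0.0134  0.0074  0.0163 -0.0667 -0.0191  0.0368]
[-0.0129  0.0068  0.017  -0.0667 -0.0191  0.0368]
[-0.0123  0.0061  0.0176 -0.0667 -0.0191  0.0368]
[-0.0117  0.0053  0.0183 -0.0667 -0.0191  0.0368]
[-0.0112  0.0045  0.0188 -0.0667 -0.0191  0.0368]
[-0.0107  0.0036  0.0193 -0.0667 -0.0191  0.0368]
```

{"fn": "move_arm", "kwargs": {
  "steps": [-0.036, 0.019, 0.019, -0.133, -0.038, 0.074, -0.034, 0.019, 0.023, -0.133, -0.038, 0.074, -0.031, 0.018, 0.026, -0.133, -0.038, 0.074, -0.028, 0.016, 0.03, -0.133, -0.038, 0.074, -0.026, 0.014, 0.033, -0.133, -0.038, 0.074, -0.024, 0.011, 0.036, -0.133, -0.038, 0.074, -0.022, 0.008, 0.038, -0.133, -0.038, 0.074, 0, 0, 0, 0, 0, 0]
}}

```text
time_s: 3.1
tool_pos: [0.6109, 0.0361, 0.3351]
ee_rot: [0.667, 0.643, 0.221, 0.306]
ft_force: [-0.1, -0.5, 0.1]
finger_gap: 0.0856
grip_force: 0.0
```

```bash
python3 - <<'E'
from h import *
p,q=pose();P,Q=hook(YAW,back=.09,up=.03);print(p,P,(Q.inv()*q).as_rotvec(),env.sense()["joints"])
a=[grab(n,n+"2")[1] for n in("scene","side","wrist")]
o=[cv2.resize(a[0][130:280,150:350],(400,300),interpolation=2),cv2.resize(a[1][60:210,180:380],(400,300),interpolation=2),cv2.resize(a[2],(400,300))]
cv2.imwrite("pics/v2.png",np.vstack([np.hstack(o[:2]),np.hstack([o[2],o[2]*0])])[...,::-1])
E
```

```text
[0.61087756 0.03609476 0.33510852] [0.65684376 0.01622317 0.30388904] [ 0.18852148 -0.01140279 -0.11999326] [-0.88218336  0.14314064  0.62247397  2.1744508   1.04354215  0.28011923
 -1.26913011]
```

View pics/v2.png

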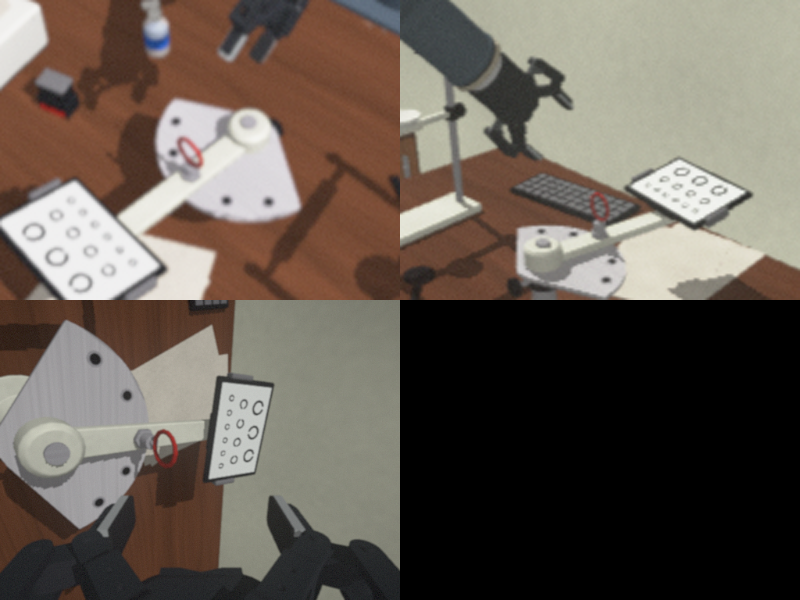

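Picture: the gripper is behind and above the ring with both fingers clear. In the wrist view the ring is at (165,448), the bar and holes are visible, and the lower finger is on the left.

```bash
python3 - <<'E'
from h import *
p,q=pose();P,Q=hook(YAW,tilt=42,back=.06,up=.0);print(p,P)
for r in rows(p,q,P,Q,8):print(r)
E
```

```text
[0.61121488 0.03707683 0.33612904] [0.68801495 0.01162364 0.25569046]
[-0.0015 -0.0001  0.0142 -0.0082  0.002   0.0147]
[-0.0015 -0.0002  0.0142 -0.0082  0.002   0.0147]
[-0.0015 -0.0003  0.0142 -0.0082  0.002   0.0147]
[-0.0016 -0.0003  0.0142 -0.0082  0.002   0.0147]
[-0.0016 -0.0004  0.0142 -0.0082  0.002   0.0147]
[-0.0016 -0.0005  0.0142 -0.0082  0.002   0.0147]
[-0.0017 -0.0006  0.0141 -0.0082  0.002   0.0147]
[-0.0017 -0.0007  0.0141 -0.0082  0.002   0.0147]
```

{"fn": "move_arm", "kwargs": {
  "steps": [-0.0015, 0, 0.0142, -0.008, 0.002, 0.015, -0.0015, 0, 0.0142, -0.008, 0.002, 0.015, -0.0015, -0.0005, 0.0142, -0.008, 0.002, 0.015, -0.0016, -0.0005, 0.0142, -0.008, 0.002, 0.015, -0.0016, -0.0005, 0.0142, -0.008, 0.002, 0.015, -0.0016, -0.0005, 0.0142, -0.008, 0.002, 0.015, -0.0017, -0.0005, 0.0142, -0.008, 0.002, 0.015, -0.0017, -0.0005, 0.0142, -0.008, 0.002, 0.015]
}}

```text
time_s: 4.25
tool_pos: [0.6889, 0.0109, 0.2558]
ee_rot: [0.693, 0.596, 0.266, 0.308]
ft_force: [-0.4, 0.6, 0.1]
finger_gap: 0.085
grip_force: 0.0
```

```bash
python3 - <<'E'
from h import *
p,q=pose();P,Q=hook(YAW,tilt=42,back=.06,up=.0);print(p,P,(Q.inv()*q).as_rotvec(),env.sense()["joints"])
s,w,d,C=grab("wrist","w3");sd=grab("side","s3")[1]
o=[cv2.resize(sd[90:190,220:350],(780,600),interpolation=2)]
cv2.imwrite("pics/v3.png",np.vstack([cv2.resize(o[0],(390,300)),cv2.resize(w,(400,300))[:,:390]])[...,::-1])
for u,v in((0,0),):
  pass
E
```

```text
[0.6889418  0.01085697 0.25582769] [0.68801495 0.01162364 0.25569046] [-9.16807837e-06 -1.74275905e-03  2.89251746e-03] [-0.29403776  0.35057379  0.0881038   2.1882668   2.23242461  0.31112095
 -2.52698593]
```

View pics/v3.png

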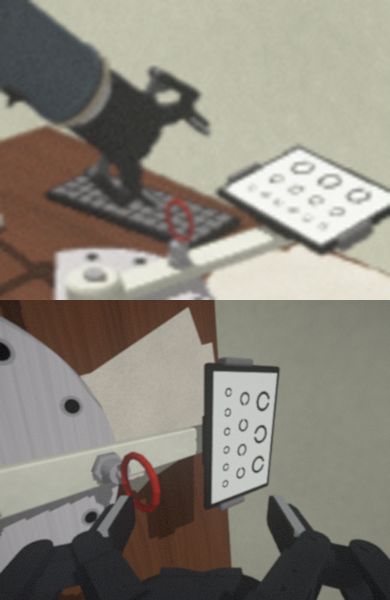

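```bash
python3 - <<'E'
from h import *
s=env.sense();K,r,o=cam("wrist",s)
d=np.load("pics/w3.npy");C=cloud("wrist",d,s);p,q=pose(s)
ring=hook(YAW,tilt=42)[0]*0+PIV+.115*np.array([np.cos(YAW),np.sin(YAW),0]);ring[2]=.1995
c=r.T@(ring-o);print("pred ring px",K[:2,:2]@(c[:2]/c[2])+K[:2,2])
im=cv2.imread("pics/w3.png");h=cv2.cvtColor(im,cv2.COLOR_BGR2HSV).astype(int)
m=((h[...,0]<8)|(h[...,0]>170))&(h[...,1]>130)&(h[...,2]>60)
m[:180]=0;m[290:]=0;m[:,:140]=0;m[:,230:]=0
v,u=np.nonzero(m);print(m.sum(),u.min(),u.max(),v.min(),v.max(),cv2.fitEllipse(np.c_[u,v].astype(np.float32)[cv2.convexHull(np.c_[u,v].astype(np.int32),returnPoints=False).ravel()]))
R_=C[m];print("ring pts",np.median(R_,0),np.percentile(R_,[5,95],0))
T=q.inv().apply((C-p).reshape(-1,3)).reshape(C.shape)
f=(T[...,2]>-.06)&(T[...,2]<.02)&(T[...,1]<-.03)&(T[...,1]>-.08)&(abs(T[...,0])<.03)&(d>0)
for a in np.arange(-.06,.0,.005):
    g=T[f&(T[...,2]>=a)&(T[...,2]<a+.005)]
    if len(g):print(round(a,3),len(g),g.min(0).round(4),g.max(0).round(4))
E
```

```text
pred ring px [179.67240331 228.72102174]
1411 155 206 195 286 ((180.37640380859375, 240.0174102783203), (46.453697204589844, 92.95653533935547), 166.55596923828125)
ring pts [0.67336202 0.00937733 0.20874762] [[ 0.66852321 -0.141485   -0.00108282]
 [ 0.80132679  0.03448579  0.22390844]]
-0.06 424 [ 0.0052 -0.0718 -0.06  ] [ 0.0141 -0.0421 -0.055 ]
-0.055 365 [-0.0007 -0.0553 -0.055 ] [ 0.0123 -0.0424 -0.05  ]
-0.05 333 [-0.0067 -0.0565 -0.05  ] [ 0.0117 -0.0423 -0.045 ]
-0.045 420 [-0.0116 -0.0566 -0.045 ] [ 0.0115 -0.0425 -0.04  ]
-0.04 376 [-0.0116 -0.0567 -0.04  ] [ 0.0115 -0.0424 -0.035 ]
-0.035 347 [-0.0112 -0.0573 -0.035 ] [ 0.0115 -0.0425 -0.03  ]
-0.03 298 [-0.0118 -0.0572 -0.03  ] [ 0.0112 -0.0426 -0.025 ]
-0.025 250 [-0.0113 -0.056  -0.025 ] [ 0.0116 -0.0425 -0.02  ]
-0.02 174 [-0.0111 -0.0496 -0.02  ] [ 0.0111 -0.0426 -0.015 ]
-0.015 13 [-0.0063 -0.0434 -0.0149] [ 0.006  -0.0428 -0.0131]
```

{"fn": "move_arm", "kwargs": {
  "steps": [-0.001, 0, 0.01, 0, 0, 0, 0, 0, 0.01, 0, 0, 0, 0, 0, 0.01, 0, 0, 0, 0, 0, 0.01, 0, 0, 0, 0, 0, 0.006, 0, 0, 0, 0, 0, 0.005, 0, 0, 0, 0, 0, 0.005, 0, 0, 0, 0, 0, 0, 0, 0, 0]
}}

```text
time_s: 5.35
tool_pos: [0.7295, 0.0037, 0.2177]
ee_rot: [0.693, 0.596, 0.265, 0.308]
ft_force: [0.2, -0.0, -0.0]
finger_gap: 0.0855
grip_force: 0.0
```

```bash
python3 - <<'E'
from h import *
p,q=pose();P,Q=hook(YAW,tilt=42);print(p,P,(Q.inv()*q).as_rotvec(),env.sense()["joints"],env.sense()["ft_force"])
w=grab("wrist","w4")[1];sd=grab("side","s4")[1]
cv2.imwrite("pics/v4.png",np.vstack([cv2.resize(sd[110:185,240:340],(400,300),interpolation=2),cv2.resize(w[150:342,80:336],(400,300))])[...,::-1])
E
```

```text
[0.72947715 0.00368674 0.21774772] [0.732126   0.00511474 0.21554262] [ 0.00103683 -0.00167988  0.00250722] [-1.90904473e-01  4.58126560e-01 -2.42520414e-03  2.13484637e+00
  2.35219626e+00  3.59269045e-01 -2.61935199e+00] [ 0.15337316 -0.01879228 -0.01404418]
```

View pics/v4.png

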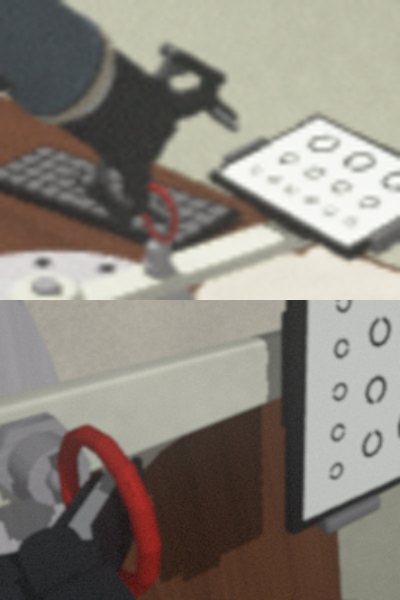

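The side and wrist views show the lower fingertip inside the red ring, with the ring at (160,212) in the side crop. I'll go a little deeper, then start lifting.

{"fn": "move_arm", "kwargs": {
  "steps": [0, 0, 0.004, 0, 0, 0, 0, 0.0015, -0.0013, 0, 0, 0, 0, 0.0015, -0.0013, 0, 0, 0, 0, 0.0015, -0.0013, 0, 0, 0, 0, 0.0015, -0.0013, 0, 0, 0, 0, 0, 0, 0, 0, 0]
}}

```text
time_s: 6.2
tool_pos: [0.7318, 0.0033, 0.2225]
ee_rot: [0.693, 0.596, 0.265, 0.307]
ft_force: [-1.1, -0.5, -4.7]
finger_gap: 0.0854
grip_force: 2.6
```

{"fn": "move_arm", "kwargs": {
  "steps": [0, 0.0016, -0.0014, 0, 0, 0, 0, 0.0016, -0.0014, 0, 0, 0, 0, 0.0016, -0.0014, 0, 0, 0, 0, 0.0016, -0.0014, 0, 0, 0, 0, 0.0016, -0.0014, 0, 0, 0, 0, 0.0016, -0.0014, 0, 0, 0, 0, 0, 0, 0, 0, 0]
}}

```text
time_s: 7.08
tool_pos: [0.732, 0.0034, 0.2355]
ee_rot: [0.693, 0.596, 0.265, 0.307]
ft_force: [-5.5, -0.4, -11.3]
finger_gap: 0.0855
grip_force: 5.6
```

```bash
python3 - <<'E'
from h import *
s=env.sense();p,q=pose(s);print(p,s["ft_force"],s["joints"])
# swing target: rotate current pose about pivot by dth
n=16;th=.524
for k in (1,):
    dR=R.from_rotvec([0,0,th/n]);P=PIV+dR.apply(p-PIV);P[2]=p[2]
    print(q.inv().apply(P-p),q.inv().apply([0,0,th/n]))
dR=R.from_rotvec([0,0,th]);print(PIV+dR.apply(p-PIV))
i=grab("side","s5")[1];j=grab("wrist","w5")[1]
cv2.imwrite("pics/v5.png",np.vstack([cv2.resize(i[110:185,240:340],(400,300),interpolation=2),cv2.resize(j[150:342,80:336],(400,300))])[...,::-1])
E
```

```text
[0.73196072 0.00340883 0.23547085] [ -5.45835845  -0.42607522 -11.25932308] [-0.23229529  0.43228577  0.05803919  2.11126755  2.29993227  0.30291901
 -2.56657199]
[ 5.60807840e-03 -3.66678918e-05 -3.41163347e-05] [ 2.51396213e-05  2.42868023e-02 -2.19707328e-02]
[0.72261839 0.09162926 0.23547085]
```

View pics/v5.png

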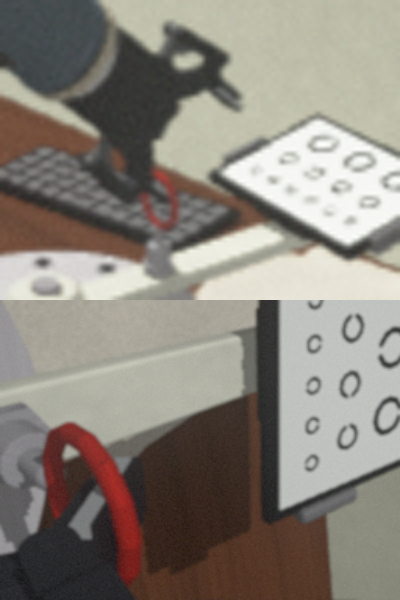

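The pin is lifted: the ring is higher in both views and the force is 11 N. Next is the first half of the swing.

{"fn": "move_arm", "kwargs": {
  "steps": [0.0056, -4e-05, -3e-05, 0, 0.0243, -0.022, 0.0056, -4e-05, -3e-05, 0, 0.0243, -0.022, 0.0056, -4e-05, -3e-05, 0, 0.0243, -0.022, 0.0056, -4e-05, -3e-05, 0, 0.0243, -0.022, 0.0056, -4e-05, -3e-05, 0, 0.0243, -0.022, 0.0056, -4e-05, -3e-05, 0, 0.0243, -0.022, 0.0056, -4e-05, -3e-05, 0, 0.0243, -0.022, 0, 0, 0, 0, 0, 0]
}}

```text
time_s: 8.18
tool_pos: [0.7333, 0.0422, 0.2349]
ee_rot: [0.62, 0.672, 0.298, 0.274]
ft_force: [-6.0, -0.5, -10.1]
finger_gap: 0.0854
grip_force: 6.2
```

```bash
cat > st.py <<'E'
from h import *
s=env.sense();p,q=pose(s);z=q.as_matrix()[:,2]
print(p,s["ft_force"],np.array(s["joints"]).round(3))
yaw=np.arctan2(z[1],z[0]);a=np.array([np.cos(yaw),np.sin(yaw),0])
print("yaw-YAW",yaw-YAW,"tilt",np.degrees(np.arcsin(-z[2])),"swing by tcp",np.arctan2(p[1]-PIV[1],p[0]-PIV[0])-np.arctan2(.00341-PIV[1],.73196-PIV[0]),"r",np.hypot(*(p-PIV)[:2]),"r0",np.hypot(.73196-PIV[0],.00341-PIV[1]))
E
python3 st.py
```

```text
[0.73332546 0.04224752 0.2349178 ] [ -5.96792942  -0.455122   -10.13157785] [ 0.01   0.433 -0.212  2.109  2.607  0.266 -2.626]
yaw-YAW 0.22799140284584407 tilt 42.189224412791674 swing by tcp 0.22760522379867731 r 0.1709575782875809 r0 0.17125262538133548
```

{"fn": "move_arm", "kwargs": {
  "steps": [0.0056, -4e-05, -3e-05, 0, 0.0243, -0.022, 0.0056, -4e-05, -3e-05, 0, 0.0243, -0.022, 0.0056, -4e-05, -3e-05, 0, 0.0243, -0.022, 0.0056, -4e-05, -3e-05, 0, 0.0243, -0.022, 0.0056, -4e-05, -3e-05, 0, 0.0243, -0.022, 0.0056, -4e-05, -3e-05, 0, 0.0243, -0.022, 0.0056, -4e-05, -3e-05, 0, 0.0243, -0.022, 0, 0, 0, 0, 0, 0]
}}

```text
time_s: 9.18
tool_pos: [0.726, 0.0798, 0.2347]
ee_rot: [0.539, 0.738, 0.327, 0.239]
ft_force: [-6.6, -0.4, -10.1]
finger_gap: 0.085
grip_force: 6.6
```

```bash
python3 st.py; python3 - <<'E'
from h import *
s,im,d,P=grab("scene","c6")
cv2.imwrite("pics/v6.png",cv2.resize(im[140:260,170:330],(800,600),interpolation=2)[...,::-1])
E
```

```text
[0.72603831 0.07981483 0.23466464] [ -6.64510119  -0.3573634  -10.06016449] [ 0.257  0.464 -0.493  2.092  2.855  0.202 -2.624]
yaw-YAW 0.45602082436897695 tilt 42.20661414816357 swing by tcp 0.45211881948699917 r 0.17064088190687127 r0 0.17125262538133548
```

View pics/v6.png

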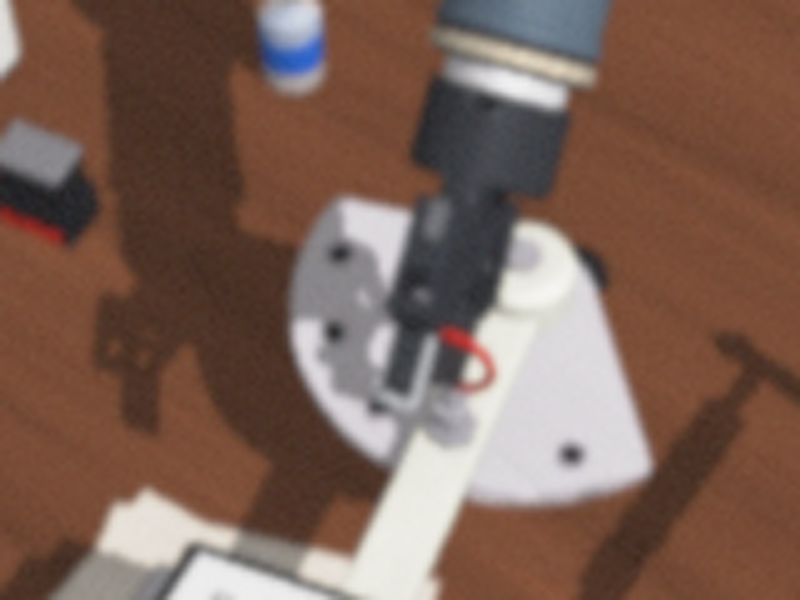

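The view shows the arm swung towards the left with the ring still on the finger at (470,360), and the vacated middle hole at (378,405). I'll measure the arm angle from the tablet and bar.

```bash
cat > sw.py <<'E'
from h import *
def ang(f,n="scene"):
    P=cloud(n,np.load(f"pics/{f}.npy"))
    m=(P[...,2]>.14)&(P[...,2]<.150);dx=P[...,:2]-PIV[:2];r=np.hypot(dx[...,0],dx[...,1])
    t=np.arctan2(dx[...,1],dx[...,0])
    b=m&(r>.145)&(r<.225)&(abs(t)<.8);tab=(P[...,2]>.172)&(P[...,2]<.195)&(r>.23)&(r<.4)&(abs(t)<.9)
    (c,sz,a)=cv2.minAreaRect(P[tab][:,:2].astype(np.float32))
    return np.median(t[b]),b.sum(),np.arctan2(c[1]-PIV[1],c[0]-PIV[0]),np.round(sz,3),a,tab.sum()
import sys
for f in sys.argv[1:]:print(f,ang(f,"side" if f[0]=="s" and f!="scene" and f!="scene2" else "scene"))
E
python3 sw.py scene scene2 c6 side s5
```

```text
scene (np.float64(-0.14021716807660906), np.int64(340), np.float64(-0.14298203744089574), array([0.215, 0.126]), 81.44517517089844, np.int64(2935))
scene2 (np.float64(-0.13641173858845887), np.int64(347), np.float64(-0.14549768597283527), array([0.215, 0.128]), 81.31888580322266, np.int64(2918))
c6 (np.float64(0.308993567033147), np.int64(359), np.float64(0.3029827821870963), array([0.128, 0.213]), 17.00792694091797, np.int64(3279))
side (np.float64(-0.20315412609589775), np.int64(141), np.float64(-0.15695220757713324), array([0.215, 0.132]), 83.59838104248047, np.int64(989))
s5 (np.float64(-0.196488768141851), np.int64(142), np.float64(-0.16337398002805942), array([0.216, 0.13 ]), 80.81288146972656, np.int64(973))
```

{"fn": "move_arm", "kwargs": {
  "steps": [0.0022, 0, 0, 0, 0, 0, 0.0022, 0, -0.0001, 0, 0, 0, 0.0022, -0.0001, -0.0001, 0, 0, 0, 0.0022, -0.0001, -0.0001, 0, 0, 0, 0, 0, 0, 0, 0, 0]
}}

```text
time_s: 9.85
tool_pos: [0.7228, 0.0876, 0.2345]
ee_rot: [0.539, 0.738, 0.327, 0.239]
ft_force: [-6.7, -3.2, -9.6]
finger_gap: 0.0855
grip_force: 6.6
```

```bash
python3 st.py; python3 - <<'E'
from h import *
grab("scene","c7")
E
python3 sw.py c7
```

```text
[0.72283353 0.08758285 0.23452804] [-6.73165602 -3.18693754 -9.61650881] [ 0.229  0.458 -0.477  2.1    2.839  0.211 -2.625]
yaw-YAW 0.4544145606182637 tilt 42.23681297210009 swing by tcp 0.5013301390435446 r 0.17004414011263513 r0 0.17125262538133548
c7 (np.float64(0.38187987113948885), np.int64(362), np.float64(0.3760136382157171), array([0.125, 0.214]), 21.403133392333984, np.int64(3289))
```

{"fn": "move_arm", "kwargs": {
  "steps": [0, -0.0017, 0.0015, 0, 0, 0, 0, -0.0017, 0.0015, 0, 0, 0, 0, -0.0017, 0.0015, 0, 0, 0, 0, -0.0017, 0.0015, 0, 0, 0, 0, -0.0017, 0.0015, 0, 0, 0, 0, -0.0017, 0.0015, 0, 0, 0, 0, -0.0015, 0.0014, 0, 0, 0, 0, 0, 0, 0, 0, 0]
}}

```text
time_s: 10.9
tool_pos: [0.7246, 0.0878, 0.2212]
ee_rot: [0.539, 0.737, 0.328, 0.241]
ft_force: [-4.5, -3.1, -2.7]
finger_gap: 0.0855
grip_force: 3.5
```

```bash
python3 st.py; python3 - <<'E'
from h import *
grab("scene","c8");i=grab("side","s8")[1];j=grab("wrist","w8")[1]
cv2.imwrite("pics/v8.png",np.vstack([cv2.resize(i[110:185,240:340],(400,300),interpolation=2),cv2.resize(j[150:342,80:336],(400,300))])[...,::-1])
E
python3 sw.py c8
```

```text
[0.72462833 0.08776546 0.22121203] [-4.48759821 -3.09910234 -2.73128097] [ 0.231  0.485 -0.486  2.114  2.848  0.255 -2.625]
yaw-YAW 0.45284166181596874 tilt 41.95343697197771 swing by tcp 0.4987988192837818 r 0.17179555699043247 r0 0.17125262538133548
c8 (np.float64(0.38265374081319803), np.int64(368), np.float64(0.3757846957261848), array([0.127, 0.214]), 21.08189582824707, np.int64(3269))
```

View pics/v8.png

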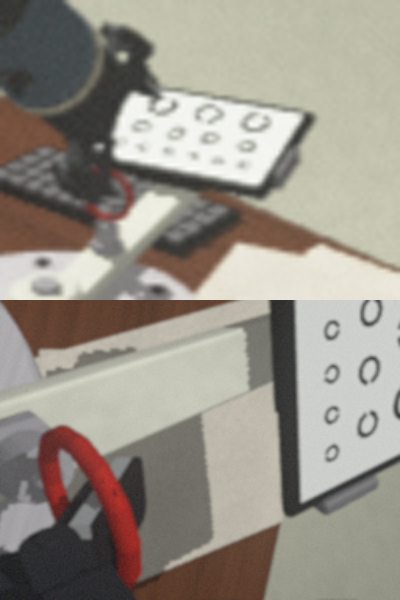

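The force is now well below the spring load at the original "pin home" contact height, so the pin appears to have dropped. I'll centre the finger in the ring next.

```bash
python3 - <<'E'
from h import *
p,q=pose();P,Q=hook(YAW+.524,tilt=42);print(q.inv().apply(P-p),(q.inv()*Q).as_rotvec())
P0,Q0=hook(YAW,tilt=42);print(Q0.inv().apply(np.array([.7295,.0037,.2177])-P0))
f=q.apply([0,-.0495,-.0305])+p;print(f, PIV+.115*np.array([np.cos(YAW+.524),np.sin(YAW+.524),0]))
a=YAW+.524;t=np.array([-np.sin(a),np.cos(a),0]);print("lateral of finger",(f-PIV)@t, "r",(f-PIV)@[np.cos(a),np.sin(a),0])
E
```

```text
[ 0.00602719 -0.0048708   0.00310321] [ 0.00073001  0.05290963 -0.04531434]
[-1.78291783e-03  3.11643880e-06 -3.22069257e-03]
[0.67149115 0.07081436 0.20482858] [0.66970274 0.07248873 0.125     ]
lateral of finger -0.002215676842673714 r 0.11604531595574072
```

{"fn": "move_arm", "kwargs": {
  "steps": [0, -0.0015, 0.0013, 0, 0, 0, 0, -0.0015, 0.0013, 0, 0, 0, -0.0005, -0.0007, 0.0006, 0, 0, 0, 0, 0, 0, 0, 0, 0]
}}

```text
time_s: 11.55
tool_pos: [0.7247, 0.0887, 0.2162]
ee_rot: [0.538, 0.738, 0.329, 0.24]
ft_force: [0.7, 0.3, 0.3]
finger_gap: 0.0854
grip_force: 0.0
```

```bash
python3 st.py
```

```text
[0.72469588 0.08872453 0.21621871] [0.72695283 0.28404289 0.33957573] [ 0.233  0.495 -0.491  2.118  2.852  0.267 -2.625]
yaw-YAW 0.45567525304258083 tilt 41.938309635838905 swing by tcp 0.503914038124381 r 0.1721833641202902 r0 0.17125262538133548
```

{"fn": "move_arm", "kwargs": {
  "steps": [0, 0, -0.004, 0, 0, 0, 0, 0, -0.006, 0, 0, 0, 0, 0, -0.01, 0, 0, 0, 0, 0, -0.01, 0, 0, 0, 0, 0, -0.015, 0, 0, 0, 0, 0, -0.015, 0, 0, 0, 0, 0, -0.02, 0, 0, 0, 0, 0, -0.02, 0, 0, 0]
}}

```text
time_s: 12.55
tool_pos: [0.6584, 0.0671, 0.279]
ee_rot: [0.538, 0.738, 0.329, 0.241]
ft_force: [0.9, 0.5, 0.3]
finger_gap: 0.0855
grip_force: 0.0
```

```bash
python3 st.py; python3 - <<'E'
from h import *
i0=cv2.imread("pics/side.png")[...,::-1]
j=grab("scene","c9")[1];i=grab("side","s9")[1]
cv2.imwrite("pics/v9.png",np.vstack([cv2.resize(i[110:200,220:340],(400,300),interpolation=2),cv2.resize(j[150:255,190:330],(400,300),interpolation=2)])[...,::-1])
E
python3 sw.py c9
```

```text
[0.65836415 0.06708153 0.27898831] [0.86956126 0.5140848  0.2801061 ] [ 0.497  0.343 -0.751  2.192  2.572  0.174 -2.348]
yaw-YAW 0.4530163788500138 tilt 41.87858197929985 swing by tcp 0.5257226430922104 r 0.10247019446887919 r0 0.17125262538133548
c9 (np.float64(0.3849885322000185), np.int64(364), np.float64(0.3781961876010198), array([0.13 , 0.213]), 21.58513641357422, np.int64(3294))
```

View pics/v9.png

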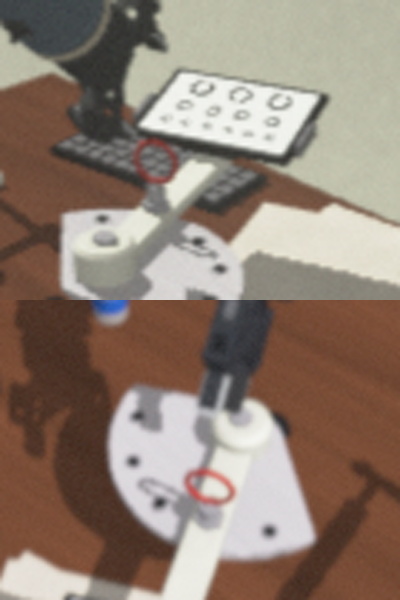

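```bash
python3 - <<'E'
from h import *
def ray(n,u,v):
    K,r,o=cam(n);return o,r@np.array([(u-K[0,2])/K[0,0],(v-K[1,2])/K[1,1],1])
def tri(a,b):
    (o1,d1),(o2,d2)=a,b
    t=np.linalg.lstsq(np.stack([d1,-d2],1),o2-o1,rcond=None)[0];return (o1+t[0]*d1+o2+t[1]*d2)/2
def cen(f,u,v):
    im=cv2.imread(f"pics/{f}.png");h=cv2.cvtColor(im,cv2.COLOR_BGR2HSV).astype(int)
    b=im.astype(int);m=(b[...,2]-np.maximum(b[...,1],b[...,0]*1.15)>45)
    w=np.zeros_like(m);w[v-12:v+13,u-12:u+13]=1;y,x=np.nonzero(m&w);return x.min(),x.max(),y.min(),y.max(),(x.min()+x.max())/2,(y.min()+y.max())/2
for a,b in((("scene",245,206),("side",280,163)),(("c9",263,215),("s9",266,158))):
    A,B=cen(*a),cen(*b);print(A,B,tri(ray("scene",*A[4:]),ray("side",*B[4:])))
print(tri(ray("scene",263.2,215.2),ray("side",266.5,158)))
E
```

```text
(np.int64(244), np.int64(250), np.int64(200), np.int64(212), np.float64(247.0), np.float64(206.0)) (np.int64(277), np.int64(282), np.int64(156), np.int64(169), np.float64(279.5), np.float64(162.5)) [0.67607325 0.01708094 0.2014474 ]
(np.int64(255), np.int64(271), np.int64(209), np.int64(220), np.float64(263.0), np.float64(214.5)) (np.int64(262), np.int64(268), np.int64(152), np.int64(164), np.float64(265.0), np.float64(158.0)) [0.66722357 0.07275164 0.20145542]
[0.67039589 0.07250154 0.2007733 ]
```

The ring height matches the start (201 mm in both measurements), so the pin is home at +0.524. The robot is clear of everything.

```bash
python3 -c "
from bench import ticket
print(ticket.close_job())"
```

```text
the job is handed in; nothing more can be done
None
```

The tablet arm is one hole (+0.524 rad) closer to the chin rest on the robot's left, with the pin home by ring height and contact force, the finger withdrawn clear, and the job handed in at about 13 s (verdict not shown).

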